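Rack two honey jars and hold the probe on the tall one's lid

ROBOT

A 7-joint arm with a two-finger parallel gripper is mounted at the origin on a cart in front of the work surface, level with it; the furniture and walls round the work are solid. World frame = base frame: x ahead of the robot, y to its left, z up, the work surface at z = 0. Lengths are in m, angles in rad, forces in N, time in s.
With the tool pointing down it reaches from about 0.4 to 0.875 m from the base axis. Payload 19.3 kg.
Tool frame: the origin (TCP) lies midway between the tips of the shut fingers; the grasp point (between the pads) lies 19 mm behind it; z points along the fingers, y is the line along which they close (so a half turn about z gives the same grasp; the last joint's range is limited). The gripper opens to 85 mm and grips with 20 to 120 N. Pads are 22 mm wide; open, the fingers measure 114 mm over their backs; the gripper's body (76 mm by 85 mm) begins 54 mm behind the grasp point. The pads swing forward as they close: fully open they stand 13 mm farther back than shut.
Start: joints at [-1.231, 0.521, -0.036, 1.599, 0.021, 1.021, -0.113], TCP at [0.249, 0.573, 0.231] pointing down, gripper open.
Joint ranges: [-2.91, 2.91], [-0.3, 2.13], [-1.5, 1.42], [0.17, 2.43], [-1.26, 4.41], [0.16, 1.93], [-2.52, 2.52]. Speed limits (rad/s): [1.89, 1.89, 2.39, 2.39, 3.01, 3.01, 3.01].

INTERFACE

Orientations are given as a rotation vector (axis times angle).
In Python, from station import env gives the robot as it stands.
- The arm moves only by the tool jog_arm, never from a script. Its argument "rows" is a list of rows, each a list of 3 entries, a list of its own where there are three numbers: the shift along the tool's x, y, z in mm, then the turn about the tool's z in rad, then the opening, from -1 (shut) to 1 (fully open). In form: [[[x, y, z], spin, fingers], ...]. A call has 1 to 12 rows; each row is the pose to reach, as a shift and turn from the pose commanded when the call began, along the tool's axes at that moment; what a row does not reach only later rows make up. A row lasts 1/8 s, in which the tool goes at most 62.5 mm and 10.7 degrees, less where a joint would pass 70% of its speed; a pose out of reach is approached as far as the arm can. A call with a gripper value outside its range is refused whole. The fingers move at their own pace and stop on an object; "force" is the grip in N (left out, the last holds). Time passes only in rows, so rows that repeat a pose let the fingers close. It gives the time, the measured TCP pose, the force, the opening and the grip force at its end, in the units of the state.
- env.get_state(): the state, without advancing time (a new reading comes with each control period).
- env.capture(name): name is "scene" or "top" or "wrist"; returns a dict with "frame" (480x640x3 uint8, red, green, blue), "range_z" (480x640 float32, m along the optical axis (not along the pixel's ray), 0 where there is no reading), "mtx" (3x3 intrinsics, pixels), "camera_from_world" (4x4, takes a point from world to camera coordinates). Camera axes: x right, y down, z forward; pixel columns grow to the right and rows downward; lengths in m; the calibration is good to about 2 mm. A picture is of the moment at which its call begins.
- env.hand_in(): hands the job in; it is judged then, once.
Trained networks look in a picture, given as the dict that the camera call returned (one of the last four; its "shot" number tells which), for a name from the list of things; names that differ only in an ending like _2 or _b are one class to them, and where a whole thing is asked for, a point or a joint stands for the part that bears it (a point fixed in the world has none). Each returns a list of dicts, best first, with "p" (0 to 1); they miss things now and then, are a little off and sometimes report something else, mostly with a low value. They report only what shows in the picture. A call takes as long as a camera call. They do not tell look-alikes from the thing itself.
- env.find_in(picture, thing): "centre" ([column, row] in pixels, amid what is visible of it).
- env.outline_of(picture, thing): "pixels" (480x640 bool, what is visible of it) and "centre" ([column, row] in pixels, amid what is visible of it).
The state is a dict: "clock": time; "joint_pos": joint angles; "joint_velocities": joint speeds; "joint_efforts": joint torques, N m; "ee_pos": TCP position; "tool_rot": TCP orientation; "contact_force": force on the tool from outside, world axes, zero at the start; "torque": the same for the moment, N m; "grip_width": finger opening in m; "grasp_force": force on a finger pad.
Only numpy, scipy, OpenCV 4.12 (cv2) and the standard library are available. Lean on these libraries where they do the work, as an engineer would, in place of code of your own. Each camera call takes 0.05 s, during which the arm holds its last target. There are 200 camera calls.

TASK

Put the two small honey jars into the two round pockets of the wooden rack, one jar in each pocket, either way round, and let go of them. Then take the grey probe out of its stand and hold it upright with its sprung tip on the raised button in the middle of the taller jar's lid, pressing gently so that the tip is pushed about half way in. Finish while still holding the probe there; leave the mug and the roll of tape where they are.

Things in the scene. Friction and masses are not known exactly. Their poses are not given: they have to be found in the camera images.
- rack: Heavy fixed block of pale wood, 88 (x) x 168 (y) x 32 mm high, with two round pockets side by side along its y axis. Origin: centre of its underside, on the worktop; z up.
- rack_hole0 (a point): Centre of the mouth of one pocket, in the rack's top face, 40 mm from the rack's centre towards its -y. Pocket 50 mm across, 24 mm deep, flat floor 8 mm above the worktop, chamfered rim.
- rack_hole1 (a point): The same for the other pocket, 40 mm from the rack's centre towards its +y.
- jar_tall: The taller honey jar: closed upright cylinder 44 mm in diameter, 88 mm high with its button, amber glass with a steel lid, about 0.13 kg, loose, standing on the worktop. Origin: centre of its underside; z up.
- jar_short: The shorter honey jar: as the tall one, but 62 mm high. Origin: centre of its underside; z up.
- jar_tall_button (a point): Top centre of the raised round button, 20 mm across and about 1 mm high, in the middle of the tall jar's lid, 88 mm above the jar's underside. The short jar's lid has the same button, not to be probed.
- stand: Fixed probe stand: dark round foot (100 mm across, centre 18 mm from the origin to the stand's +x) and a steel tube (36 mm outside, 13 mm bore, 40 mm long) on a bent rod at the +x side. The tube leans 20 degrees, its upper end towards the stand's -x, roughly to the robot. Origin: on the worktop, right below the centre of the tube's mouth; z up.
- stand_mouth (a point): Centre of the tube's upper mouth, 95 mm above the worktop. At the start the shoulder of the probe's grip rests here; the probe must be drawn out about 80 mm along the leaning axis.
- probe: Loose hand probe, about 0.1 kg, round about its z: grey grip 26 mm in diameter and 86 mm long, below it a steel shaft 10 mm thick and 55 mm long, then the sprung tip. Origin: centre of the grip's lower end (shoulder); z runs from the tip to the free end of the grip, so the grip spans z = 0 to 86 mm. Starts in the leaning tube, tip down, leaning 16 to 25 degrees.
- probe_end (a point): Centre of the end face of the sprung tip (8 mm across), on the probe's axis, 75 mm below the probe's origin when not pressed. It slides up into the shaft as it is pressed.
- probe_tip (a joint): How far the sprung tip is pushed in, m: 0 free, 0.010 the stop. Spring: about 1 N to start it, 3 N at half way (0.005), 5 N at the stop.
- mug: Bystander, loose: two-tone mug, dark above and white below, 86 x 117 x 99 mm high, standing on the worktop. Origin: centre of its underside.
- tape: Bystander, loose: roll of adhesive tape lying flat, 98 mm across, 25 mm high. Origin: centre of its underside.
Not all that is in view belongs to the job. Of the things that look like the probe, the larger one is meant. Leave any purple look-alike of the jar_short alone.

How it is judged:
On the way, in this order (a step that is already met when the one before it is completed fails the run):
1. both jars stand in the pockets, one in each, let go, with the probe still in its stand ((((horizontal distance between jar_tall and rack_hole0 below 0.007 m and z of jar_tall in the frame of rack below 0.013 m and angle between jar_tall's own z axis and vertical below 0.12 rad) and (horizontal distance between jar_short and rack_hole1 below 0.007 m and z of jar_short in the frame of rack below 0.013 m and angle between jar_short's own z axis and vertical below 0.12 rad)) or ((horizontal distance between jar_tall and rack_hole1 below 0.007 m and z of jar_tall in the frame of rack below 0.013 m and angle between jar_tall's own z axis and vertical below 0.12 rad) and (horizontal distance between jar_short and rack_hole0 below 0.007 m and z of jar_short in the frame of rack below 0.013 m and angle between jar_short's own z axis and vertical below 0.12 rad))) and contact force between the fingers and jar_tall below 0.1 N and contact force between the fingers and jar_short below 0.1 N and distance between probe and stand_mouth below 0.03 m), for 0.2 s.
2. the probe is out of the stand, in the gripper (distance between probe and stand_mouth above 0.09 m and contact force between the fingers and probe above 1 N), for 0.1 s.
At the end, for the whole second after the job is handed in: Each jar seated in its own pocket (7 mm, 7 degrees), not touched by the fingers; the gripper holds the probe still, within 10 degrees of upright, tip within 9 mm of the centre of the tall jar's button, pushed in 2 to 8.5 mm with 0.8 to 9 N, the probe touching neither stand nor rack ((((horizontal distance between jar_tall and rack_hole0 below 0.007 m and z of jar_tall in the frame of rack below 0.013 m and angle between jar_tall's own z axis and vertical below 0.12 rad) and (horizontal distance between jar_short and rack_hole1 below 0.007 m and z of jar_short in the frame of rack below 0.013 m and angle between jar_short's own z axis and vertical below 0.12 rad)) or ((horizontal distance between jar_tall and rack_hole1 below 0.007 m and z of jar_tall in the frame of rack below 0.013 m and angle between jar_tall's own z axis and vertical below 0.12 rad) and (horizontal distance between jar_short and rack_hole0 below 0.007 m and z of jar_short in the frame of rack below 0.013 m and angle between jar_short's own z axis and vertical below 0.12 rad))) and angle between probe's own z axis and vertical below 0.17 rad and height (world z) of probe above 0.12 m and horizontal distance between probe_end and jar_tall_button below 0.009 m and value of joint probe_tip between 0.002 and 0.0085 m and contact force between probe and jar_tall between 0.8 and 9 N and contact force between the fingers and probe above 1 N and contact force between probe and stand below 0.1 N and contact force between probe and rack below 0.1 N and contact force between the fingers and jar_tall below 0.1 N and contact force between the fingers and jar_short below 0.1 N and linear speed of probe below 0.02 m/s); the arm keeps its last pose, push and grip.
It fails at once if the mug or the tape is moved more than 30 mm (distance of any of mug, tape from where it was at the start of the episode above 0.03 m).
It fails at once if the probe is pressed on the tall jar with more than 20 N (contact force between probe and jar_tall above 20 N).
It fails at once if a jar is tipped over (angle between any of jar_tall, jar_short's own z axis and vertical above 0.8 rad).
It also fails if it takes over 66 s, if anything falls off the work surface, if the arm or the gripper's body presses on something with over 40 N, if the wrist force passes 120 N, or if a joint passes its speed limit or range.

## Working session

There is one attempt and no reset: what is moved stays moved. The work goes in short steps, Python scripts to look and compute and a tool call to move; the robot and the scene stay as the last step left them, time stands still between calls to the robot, and variables do not carry over. Pictures are saved under pics/ and viewed, at most 10 in all, crops included, and the job is handed in when it is done.

Besides the shell and the picture viewer there is one more tool, called after "Request:" by a JSON object that holds its "method" and its "body", one argument or row to a line. jog_arm: Moves the arm, as the interface text tells. Its arguments: {"type":"object","properties":{"rows":{"type":"array"},"force":{"type":"number"}},"required":["rows"]}

```bash
mkdir -p pics; ls; cat > h.py <<'E'
import numpy as np, cv2
from station import env
from scipy.spatial.transform import Rotation as R
def world(p,uvs):
    K=p["mtx"];T=np.linalg.inv(p["camera_from_world"]);out=[]
    for u,v in uvs:
        z=p["range_z"][int(v),int(u)]
        c=np.array([(u-K[0,2])/K[0,0]*z,(v-K[1,2])/K[1,1]*z,z,1]);out.append((T@c)[:3])
    return np.array(out)
def cloud(p,m=None):
    K=p["mtx"];T=np.linalg.inv(p["camera_from_world"]);z=p["range_z"]
    ok=z>0
    if m is not None: ok=ok&m
    v,u=np.nonzero(ok);z=z[v,u]
    c=np.stack([(u-K[0,2])/K[0,0]*z,(v-K[1,2])/K[1,1]*z,z],1)
    return c@T[:3,:3].T+T[:3,3]
def save(p,n): cv2.imwrite("pics/"+n,p["frame"][:,:,::-1])
E
python3 - <<'E'
from h import *
np.set_printoptions(precision=3,suppress=True)
s=env.get_state();print(s)
a=env.capture("scene");b=env.capture("top")
cv2.imwrite("pics/a.png",cv2.resize(np.vstack([a["frame"],b["frame"]])[:,:,::-1],(400,600)) if 0 else a["frame"][:,:,::-1]);save(b,"b.png")
for n,p in (("scene",a),("top",b)):
  for t in ["rack","jar_tall","jar_short","stand","probe","mug","tape"]:
    for d in env.outline_of(p,t):
        if d["p"]<.2: continue
        c=cloud(p,d["pixels"])
        if len(c): print(n,t,round(d["p"],2),np.round(d["centre"]),d["pixels"].sum(),np.median(c,0),c.min(0),c.max(0))
E
```

```text
pics
{'clock': 0.0, 'joint_pos': array([-1.231,  0.522, -0.036,  1.6  ,  0.021,  1.021, -0.113]), 'joint_velocities': array([ 0.   , -0.001, -0.002,  0.002, -0.001, -0.002,  0.   ]), 'joint_efforts': array([  0.001, -92.711,   1.981, -36.992,   0.018,   0.008,   0.   ]), 'ee_pos': array([0.249, 0.573, 0.231]), 'tool_rot': array([-0.639, -3.076,  0.002]), 'contact_force': array([ 0.307, -0.158,  0.481]), 'torque': array([ 0.006, -0.026,  0.006]), 'grasp_force': 0.0, 'grip_width': 0.08539015030273726}
scene rack 0.89 [347. 256.] 1454 [0.483 0.029 0.032] [ 0.384 -0.094 -0.002] [0.579 0.176 0.103]
scene jar_tall 0.68 [394. 223.] 487 [ 0.471 -0.156  0.057] [ 0.456 -0.308 -0.001] [ 0.592 -0.144  0.093]
scene jar_tall 0.66 [410. 213.] 363 [ 0.473 -0.261  0.042] [ 0.457 -0.38  -0.   ] [ 0.552 -0.247  0.067]
scene jar_short 0.76 [454. 218.] 359 [ 0.374 -0.305  0.042] [ 0.357 -0.337  0.001] [ 0.411 -0.292  0.067]
scene jar_short 0.68 [411. 213.] 366 [ 0.473 -0.261  0.041] [ 0.457 -0.361 -0.   ] [ 0.546 -0.247  0.067]
scene stand 0.56 [258. 267.] 637 [0.61  0.207 0.014] [0.579 0.153 0.001] [0.6
[... 658 characters left out ...]
17] [ 0.5   -0.149  0.094]
top jar_short 0.77 [443. 272.] 360 [ 0.479 -0.267  0.059] [ 0.458 -0.294  0.004] [ 0.5   -0.251  0.069]
top jar_short 0.55 [463. 318.] 405 [ 0.382 -0.312  0.058] [ 0.359 -0.359 -0.005] [ 0.402 -0.296  0.068]
top stand 0.76 [244. 204.] 1114 [0.629 0.2   0.011] [ 0.58   0.159 -0.005] [0.679 0.256 0.104]
top probe 0.55 [144. 306.] 288 [0.382 0.43  0.014] [ 0.355  0.378 -0.006] [0.415 0.472 0.024]
top probe 0.53 [239. 210.] 183 [0.593 0.193 0.172] [0.575 0.181 0.011] [0.624 0.212 0.182]
top mug 0.78 [236. 291.] 1283 [0.423 0.209 0.034] [ 0.373  0.157 -0.006] [0.486 0.24  0.103]
top tape 0.71 [328. 176.] 581 [0.672 0.011 0.022] [ 0.619 -0.038 -0.001] [0.716 0.058 0.031]
```

```bash
python3 - <<'E'
import cv2,numpy as np
a=cv2.imread("pics/a.png")[150:400,200:500];b=cv2.imread("pics/b.png")[140:360,120:490]
cv2.imwrite("pics/c1.png",cv2.resize(b,(740,440),interpolation=cv2.INTER_CUBIC))
cv2.imwrite("pics/c2.png",cv2.resize(a,(720,600),interpolation=cv2.INTER_CUBIC))
E
```

```text
(no output)
```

View pics/c1.png

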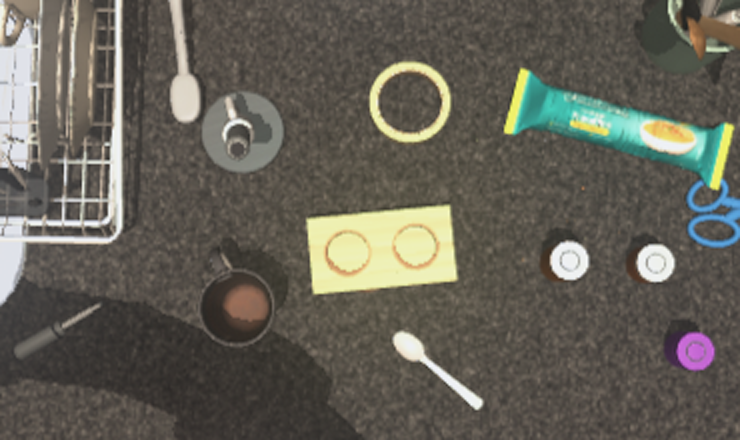

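View pics/c2.png

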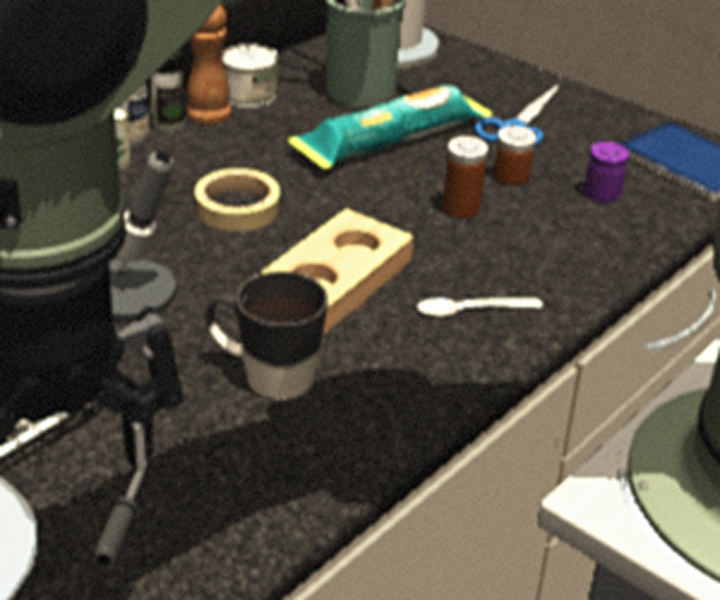

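Top crop: tall jar at about (400,271) and short jar at (443,272), both with amber glass and a white lid. The purple jar at (463,318) is the decoy. The larger grey probe stands in its stand at (239,210), and the small screwdriver-like one lying at (144,306) is a look-alike. The scene crop confirms this: the tall amber jar, the short amber jar and the leaning grip in the stand all match the descriptions.

```bash
cat >> h.py <<'E'
np.set_printoptions(precision=4,suppress=True)
def shift(target,yaw_y=None):
    """mm shift in tool axes to world target, and spin to put tool y along world angle yaw_y"""
    s=env.get_state();M=R.from_rotvec(s["tool_rot"]).as_matrix()
    d=1000*M.T@(np.array(target)-s["ee_pos"]);sp=None
    if yaw_y is not None:
        t=M.T@np.array([np.cos(yaw_y),np.sin(yaw_y),0]);sp=np.arctan2(-t[0],t[1])
        sp=(sp+np.pi/2)%np.pi-np.pi/2
    return d,sp
def circ(c,zlo,zhi):
    c=c[(c[:,2]>zlo)&(c[:,2]<zhi)];(x,y),r=cv2.minEnclosingCircle(c[:,:2].astype(np.float32));return x,y,r,c[:,:2].mean(0),np.median(c[:,2])
E
python3 - <<'E'
from h import *
p=env.capture("top")
d=env.outline_of(p,"rack")[0];c=cloud(p,d["pixels"]);c=c[(c[:,2]>.026)&(c[:,2]<.038)]
print("rack",cv2.minAreaRect((c[:,:2]*1000).astype(np.float32)),c.mean(0))
j=[]
for t in ["jar_tall","jar_short"]:
    d=env.outline_of(p,t)[0];c=cloud(p,d["pixels"]);h=.084 if t=="jar_tall" else .058
    print(t,d["p"],circ(c,h-.006,h+.012))
c=cloud(p)
# pockets: points near floor z .008 in rack
c=c[(abs(c[:,0]-.49)<.04)&(abs(c[:,1]-.038)<.075)&(c[:,2]>0)&(c[:,2]<.02)]
for s in (0,1):
    q=c[(c[:,1]>.038)==bool(s)];print("pocket",s,len(q),cv2.minEnclosingCircle((q[:,:2]*1000).astype(np.float32)),q.mean(0))
s=env.get_state();print(R.from_rotvec(s["tool_rot"]).as_matrix())
for a in np.radians([0,5,-5]): print(shift([.478,-.168,.2],a))
E
```

```text
rack ((490.4632568359375, 39.17482376098633), (88.06781005859375, 168.2947998046875), 6.609987735748291) [0.4903 0.0395 0.0309]
jar_tall 0.94 (0.4789673089981079, -0.17044129967689514, 0.021869711577892303, array([ 0.4791, -0.1701]), np.float64(0.08559104384986072))
jar_short 0.93 (0.47974860668182373, -0.2731357216835022, 0.022120196372270584, array([ 0.4799, -0.2728]), np.float64(0.05933035891892646))
pocket 0 351 ((483.7171936035156, -9.225217819213867), 39.28579330444336) [ 0.4951 -0.0014  0.0071]
pocket 1 346 ((486.45086669921875, 79.60449981689453), 24.7963924407959) [0.4866 0.0796 0.0071]
[[-0.9172  0.3984  0.    ]
 [ 0.3984  0.9172  0.    ]
 [ 0.      0.     -1.    ]]
(array([-505.3452, -588.6381,   31.3032]), np.float64(1.1610032658145313))
(array([-505.3452, -588.6381,   31.3032]), np.float64(1.07373680321883))
(array([-505.3452, -588.6381,   31.3032]), np.float64(1.2482697284096407))
```

Request:
{"method": "jog_arm", "body": {
  "rows": [
    [[-40,-46,0],0.1,1],
    [[-80,-92,0],0.25,1],
    [[-120,-140,0],0.4,1],
    [[-165,-190,10],0.55,1],
    [[-210,-240,20],0.7,1],
    [[-250,-290,30],0.85,1],
    [[-290,-340,40],1.0,1],
    [[-335,-390,50],1.046,1],
    [[-380,-440,50],1.046,1],
    [[-420,-490,50],1.046,1],
    [[-465,-540,50],1.046,1],
    [[-507,-590,50],1.046,1]
  ],
  "force": 40
}}

```text
clock: 2.5
ee_pos: [0.4694, -0.1387, 0.1815]
tool_rot: [2.089, 2.345, 0.001]
contact_force: [1.0, 1.2, 0.7]
grip_width: 0.0849
grasp_force: 0.0
```

```bash
python3 - <<'E'
from h import *
s=env.get_state();print(s["clock"],s["ee_pos"],s["joint_pos"],R.from_rotvec(s["tool_rot"]).as_matrix())
p=env.capture("wrist");save(p,"w1.png")
for t in ["jar_tall","jar_short"]:
    for d in env.outline_of(p,t):
        c=cloud(p,d["pixels"]);h=.084 if t=="jar_tall" else .058
        if d["p"]>.3: print(t,d["p"],d["centre"],circ(c,h-.006,h+.012))
print(shift([.479,-.1703,.036],np.radians(6.6)))
E
```

```text
2.5 [ 0.4694 -0.1387  0.1815] [-0.132   0.4011  0.3859  2.0159 -0.2148  0.7623  0.4977] [[-0.1151  0.9934  0.0007]
 [ 0.9934  0.1151  0.0001]
 [ 0.0001  0.0007 -1.    ]]
jar_tall 0.63 [326.8, 272.1] (0.48051947355270386, -0.17029544711112976, 0.02189566381275654, array([ 0.4802, -0.1683]), np.float64(0.08653724493505743))
jar_short 0.97 [201.7, 397.7] (0.3892756998538971, -0.3130555748939514, 0.018982907757163048, array([ 0.3928, -0.3081]), np.float64(0.05997348963912599))
jar_short 0.91 [313.3, 373.9] (0.4811493158340454, -0.2730572521686554, 0.02207183465361595, array([ 0.4808, -0.2699]), np.float64(0.060484178384954346))
(array([-31.0593,   6.7339, 145.3295]), np.float64(-0.005599216524026396))
```

Request:
{"method": "jog_arm", "body": {
  "rows": [
    [[0,0,0],0,1],
    [[0,0,0],0,1]
  ]
}}

```text
clock: 2.9
ee_pos: [0.4688, -0.1355, 0.1814]
tool_rot: [-2.088, -2.347, -0.0]
contact_force: [0.4, -0.2, 0.9]
grip_width: 0.0853
grasp_force: 0.0
```

```bash
python3 - <<'E'
from h import *
s=env.get_state();print(s["clock"],s["ee_pos"])
print(shift([.480,-.1703,.036],np.radians(6.6)))
E
```

```text
2.9 [ 0.4688 -0.1355  0.1814]
(array([-35.9307,   7.0619, 145.3716]), np.float64(0.0016966981692547733))
```

Request:
{"method": "jog_arm", "body": {
  "rows": [
    [[-36,7,10],0,1],
    [[-36,7,50],0,1],
    [[-36,7,90],0,1],
    [[-36,7,125],0,1],
    [[-36,7,145],0,1],
    [[-36,7,145],0,1],
    [[-36,7,145],0,-1],
    [[-36,7,145],0,-1],
    [[-36,7,145],0,-1],
    [[-36,7,145],0,-1],
    [[-36,7,145],0,-1],
    [[-36,7,145],0,-1]
  ],
  "force": 40
}}

```text
clock: 4.4
ee_pos: [0.4803, -0.1717, 0.0373]
tool_rot: [2.089, 2.345, 0.001]
contact_force: [-2.0, 1.2, 9.6]
grip_width: 0.043
grasp_force: 39.0
```

```bash
python3 - <<'E'
from h import *
s=env.get_state();print(s["clock"],s["ee_pos"],s["grip_width"],s["grasp_force"])
print(shift([.4862,.0792,.15],np.radians(6.6)))
E
```

```text
4.4 [ 0.4803 -0.1717  0.0373] 0.04304629964152956 39.00766968727112
(array([ 248.5269,   34.752 , -112.7573]), np.float64(-0.00018921829413987012))
```

Request:
{"method": "jog_arm", "body": {
  "rows": [
    [[0,0,-30],0,-1],
    [[0,0,-70],0,-1],
    [[40,6,-70],0,-1],
    [[80,11,-70],0,-1],
    [[120,17,-70],0,-1],
    [[160,23,-70],0,-1],
    [[200,28,-70],0,-1],
    [[235,34,-70],0,-1],
    [[247,35,-70],0,-1],
    [[247,35,-70],0,-1],
    [[247,35,-50],0,-1],
    [[247,35,-50],0,-1]
  ]
}}

```text
clock: 5.9
ee_pos: [0.4858, 0.0762, 0.0858]
tool_rot: [-2.092, -2.343, 0.003]
contact_force: [-0.2, -0.6, -1.6]
grip_width: 0.043
grasp_force: 41.4
```

```bash
python3 - <<'E'
from h import *
s=env.get_state();print(s["clock"],s["ee_pos"],s["grip_width"],s["grasp_force"])
p=env.capture("wrist");save(p,"w2.png")
d=env.outline_of(p,"rack")
d=d[0];c=cloud(p,d["pixels"]);c=c[(c[:,2]>.024)&(c[:,2]<.038)];print(d["p"],cv2.minAreaRect((c[:,:2]*1000).astype(np.float32)))
for d in env.outline_of(p,"jar_tall")[:2]:
    c=cloud(p,d["pixels"]);print(d["p"],d["centre"],c.max(0),c.min(0),circ(c,np.percentile(c[:,2],98)-.006,1))
q=env.capture("top")
for d in env.outline_of(q,"jar_tall")[:2]:
    c=cloud(q,d["pixels"]);print(d["p"],d["centre"],c.max(0),c.min(0))
E
```

```text
5.9 [0.4858 0.0762 0.0858] 0.04295318731653778 41.351444721221924
0.87 ((491.0964660644531, 45.52592849731445), (88.4866714477539, 156.34178161621094), 6.552778244018555)
0.64 [317.8, 352.8] [0.5387 0.1    0.1592] [ 0.4598 -0.0171  0.0067] (0.4871324896812439, 0.07900117337703705, 0.02239280566573143, array([0.4866, 0.0818]), np.float64(0.135139750357404))
```

View pics/w2.png

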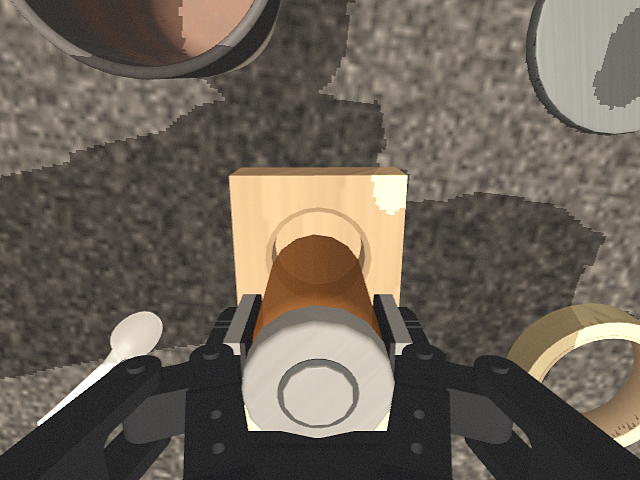

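The wrist view shows the tall jar hanging over the far pocket, with its lid centre near (317,393) and the pocket mouth visible around (318,250). It's aligned, so I'll lower it.

Request:
{"method": "jog_arm", "body": {
  "rows": [
    [[0,0,10],0,-1],
    [[0,0,20],0,-1],
    [[0,0,30],0,-1],
    [[0,0,40],0,-1],
    [[0,0,41],0,-1],
    [[0,0,41],0,-1]
  ]
}}

```text
clock: 6.9
ee_pos: [0.4863, 0.0776, 0.0449]
tool_rot: [-2.09, -2.345, 0.001]
contact_force: [-0.2, -0.5, -0.6]
grip_width: 0.0434
grasp_force: 41.2
```

Request:
{"method": "jog_arm", "body": {
  "rows": [
    [[0,0,0],0,1],
    [[0,0,0],0,1],
    [[0,0,0],0,1],
    [[0,0,0],0,1],
    [[0,0,-20],0,1],
    [[0,0,-70],0,1],
    [[0,0,-120],0,1],
    [[-30,-2,-130],0,1],
    [[-80,-6,-130],0,1],
    [[-130,-12,-130],0,1],
    [[-180,-20,-130],0,1],
    [[-180,-20,-130],0,1]
  ]
}}

```text
clock: 8.4
ee_pos: [0.4865, -0.1072, 0.1756]
tool_rot: [2.096, 2.339, -0.001]
contact_force: [-0.1, -0.3, 0.1]
grip_width: 0.0854
grasp_force: 0.0
```

```bash
python3 - <<'E'
from h import *
s=env.get_state();print(s["clock"],s["ee_pos"],s["grip_width"])
p=env.capture("top")
for t,h in (("jar_tall",.092),("jar_short",.058)):
    d=env.outline_of(p,t)[0];c=cloud(p,d["pixels"]);print(t,d["p"],d["centre"],circ(c,h-.006,h+.012))
print(shift([.480,-.273,.018],np.radians(6.6)))
E
```

```text
8.4 [ 0.4865 -0.1072  0.1756] 0.08541280988775209
jar_tall 0.73 [291.4, 264.5] (0.48601600527763367, 0.07826400548219681, 0.02169628255069256, array([0.4856, 0.0781]), np.float64(0.09385568995191695))
jar_short 0.81 [464.0, 319.0] (0.3808591961860657, -0.3181406855583191, 0.0222134031355381, array([ 0.3809, -0.3177]), np.float64(0.05928652132841572))
(array([-168.3207,  -26.6809,  157.2063]), np.float64(0.0002198330268190496))
```

Request:
{"method": "jog_arm", "body": {
  "rows": [
    [[-50,-8,20],0,1],
    [[-100,-18,50],0,1],
    [[-150,-27,70],0,1],
    [[-168,-27,75],0,1],
    [[-168,-27,80],0,1],
    [[-168,-27,110],0,1],
    [[-168,-27,140],0,1],
    [[-168,-27,150],0,1],
    [[-168,-27,150],0,1]
  ]
}}

```text
clock: 9.68
ee_pos: [0.4799, -0.2723, 0.0255]
tool_rot: [-2.088, -2.346, -0.0]
contact_force: [-0.6, -0.1, 0.7]
grip_width: 0.0853
grasp_force: 0.0
```

Request:
{"method": "jog_arm", "body": {
  "rows": [
    [[0,0,0],0,-1],
    [[0,0,0],0,-1],
    [[0,0,0],0,-1],
    [[0,0,0],0,-1],
    [[0,0,0],0,-1],
    [[0,0,0],0,-1]
  ],
  "force": 40
}}

```text
clock: 10.42
ee_pos: [0.48, -0.2735, 0.0262]
tool_rot: [2.09, 2.345, 0.001]
contact_force: [-0.8, 2.2, 10.1]
grip_width: 0.0432
grasp_force: 39.2
```

```bash
python3 - <<'E'
from h import *
s=env.get_state();print(s["clock"],s["ee_pos"],s["grip_width"],s["grasp_force"],s["contact_force"])
print(shift([.4951,-.001,.12],np.radians(6.6)))
E
```

```text
10.425 [ 0.48   -0.2735  0.0262] 0.04318382919165604 39.186721444129944 [-0.8022  2.2166 10.1207]
(array([268.9146,  46.3495, -93.8087]), np.float64(-0.0003086226467303721))
```

Request:
{"method": "jog_arm", "body": {
  "rows": [
    [[0,0,-30],0,-1],
    [[0,0,-70],0,-1],
    [[45,8,-70],0,-1],
    [[90,16,-70],0,-1],
    [[135,24,-70],0,-1],
    [[180,32,-70],0,-1],
    [[225,40,-70],0,-1],
    [[255,46,-70],0,-1],
    [[268,46,-70],0,-1],
    [[268,46,-60],0,-1],
    [[268,46,-45],0,-1],
    [[268,46,-45],0,-1]
  ]
}}

```text
clock: 11.92
ee_pos: [0.4937, -0.0032, 0.069]
tool_rot: [-2.092, -2.343, 0.003]
contact_force: [0.1, -0.1, -2.2]
grip_width: 0.0434
grasp_force: 41.4
```

```bash
python3 - <<'E'
from h import *
s=env.get_state();print(s["clock"],s["ee_pos"],s["grip_width"],s["grasp_force"])
p=env.capture("wrist")
for d in env.outline_of(p,"jar_short")[:2]:
    c=cloud(p,d["pixels"]);print(d["p"],d["centre"],circ(c,np.percentile(c[:,2],98)-.006,1))
E
```

```text
11.925 [ 0.4937 -0.0032  0.069 ] 0.04336095750348939 41.441450715065
0.86 [317.2, 337.0] (0.49519503116607666, -0.003156338818371296, 0.02240653894841671, array([ 0.4948, -0.0009]), np.float64(0.10326767119059158))
```

Request:
{"method": "jog_arm", "body": {
  "rows": [
    [[0,0,10],0,-1],
    [[0,0,20],0,-1],
    [[0,0,30],0,-1],
    [[0,0,36],0,-1],
    [[0,0,36],0,-1],
    [[0,0,36],0,-1]
  ]
}}

```text
clock: 12.78
ee_pos: [0.4945, -0.0019, 0.0342]
tool_rot: [-2.09, -2.345, 0.0]
contact_force: [0.2, 0.0, -2.2]
grip_width: 0.0432
grasp_force: 42.5
```

Request:
{"method": "jog_arm", "body": {
  "rows": [
    [[0,0,0],0,1],
    [[0,0,0],0,1],
    [[0,0,0],0,1],
    [[0,0,0],0,1],
    [[0,0,-20],0,1],
    [[0,0,-70],0,1],
    [[0,0,-125],0,1],
    [[0,0,-185],0,1],
    [[0,0,-230],0,1],
    [[50,0,-230],0,1],
    [[90,0,-230],0,1],
    [[90,0,-230],0,1]
  ]
}}

```text
clock: 14.28
ee_pos: [0.4837, 0.0904, 0.2643]
tool_rot: [-2.084, -2.35, -0.001]
contact_force: [1.0, -0.7, -1.1]
grip_width: 0.0854
grasp_force: 0.0
```

```bash
python3 - <<'E'
from h import *
s=env.get_state();print(s["clock"],s["ee_pos"],s["grip_width"],s["joint_pos"])
p=env.capture("top");save(p,"t3.png")
for t,h in (("jar_tall",.092),("jar_short",.066)):
  for d in env.outline_of(p,t)[:2]:
    c=cloud(p,d["pixels"]);print(t,d["p"],d["centre"],len(c),np.median(c,0))
    try: print(circ(c,h-.006,h+.012))
    except Exception: pass
def axis(c):
    m=c.mean(0);return m,np.linalg.svd(c-m,full_matrices=False)[2][0]
for n in ("top","scene","wrist"):
    p=env.capture(n) if n!="top" else p
    if n=="wrist": save(p,"w3.png")
    for t in("probe","stand"):
      for d in env.outline_of(p,t)[:3]:
        c=cloud(p,d["pixels"]);
        if t=="stand": c=c[(c[:,2]>.06)&(c[:,2]<.11)]
        else: c=c[c[:,2]>.1]
        if len(c)>30: print(n,t,d["p"],d["centre"],len(c),*axis(c),c.min(0),c.max(0))
        np.save(f"{n}_{t}_{int(100*d['p'])}.npy",c)
E
```

```text
14.275 [0.4837 0.0904 0.2643] 0.08536322520930006 [-0.7462  0.3061  0.557   1.9226 -0.1958  0.966   0.0214]
jar_tall 0.65 [336.3, 267.8] 637 [ 0.4818 -0.0225  0.0305]
(0.0, 0.0, 0.0, array([nan, nan]), np.float64(nan))
jar_short 0.8 [464.0, 316.6] 392 [ 0.382  -0.3115  0.0581]
(0.3811582326889038, -0.31753185391426086, 0.021597882732748985, array([ 0.3804, -0.3169]), np.float64(0.06150174203588166))
jar_short 0.64 [330.1, 263.9] 197 [ 0.4934 -0.005   0.0679]
(0.4939923882484436, -0.0025381147861480713, 0.020173607394099236, array([ 0.4939, -0.0048]), np.float64(0.06789036677620208))
top stand 0.63 [238.6, 199.8] 130 [0.6327 0.2061 0.0882] [-0.7139 -0.4272  0.5549] [0.6153 0.186  0.0617] [0.6573 0.2213 0.1086]
scene probe 0.63 [260.4, 227.4] 331 [0.5913 0.2035 0.1434] [ 0.3156  0.1555 -0.9361] [0.5737 0.1841 0.1002] [0.6295 0.2161 0.1823]
scene stand 0.73 [248.0, 266.9] 231 [0.6165 0.2156 0.0806] [-0.9385 -0.1866  0.2907] [0.595  0.1964 0.0603] [0.6546 0.2243 0.1025]
scene stand 0.23 [261.7, 230.1] 33 [0.6017 0.2086 0.1055] [0.6204 0.7816 0.0649] [0.5936 0.1939 0.0997] [0.6124 0.2161 0.11  ]
wrist probe 0.77 [519.2, 78.3] 2149 [0.5855 0.1933 0.1709] [-0.1107 -0.0967  0.9891] [0.5747 0.1808 0.1001] [0.6049 0.2126 0.182 ]
wrist stand 0.85 [474.2, 79.8] 715 [0.6153 0.2056 0.0893] [ 0.9396  0.321  -0.1188] [0.597  0.1852 0.0612] [0.6569 0.2211 0.0981]h.py:28: RuntimeWarning: Mean of empty slice.
  c=c[(c[:,2]>zlo)&(c[:,2]<zhi)];(x,y),r=cv2.minEnclosingCircle(c[:,:2].astype(np.float32));return x,y,r,c[:,:2].mean(0),np.median(c[:,2])
  ret = um.true_divide(
  return _methods._mean(a, axis=axis, dtype=dtype,
  ret = ret.dtype.type(ret / rcount)
```

```bash
python3 - <<'E'
from h import *
from scipy.optimize import least_squares
S=np.load("scene_probe_63.npy");W=np.load("wrist_probe_77.npy")
def fit(c):
    c=c[(c[:,2]>.108)&(c[:,2]<.168)]
    def f(q):
        d=np.array([q[2],q[3],1]);d/=np.linalg.norm(d)
        return (np.linalg.norm(np.cross(c-[q[0],q[1],.14],d),axis=1)-.013)*1000
    r=least_squares(f,[.59,.20,-.34,-.1],loss="soft_l1")
    q=r.x;print(len(c),q,"lean deg",np.degrees(np.arctan(np.hypot(q[2],q[3]))),"az",np.degrees(np.arctan2(q[3],q[2])),"rms",np.median(abs(f(q))))
    return q
for c in (S,W,np.vstack([S,W[::6]])): q=fit(c)
print("mouth", q[:2]+q[2:]*(.095-.14))
p=W[W[:,2]>.17];print("topcap",p.mean(0))
E
cat > crop.py <<'E'
import cv2,sys
n,o,x0,x1,y0,y1,k=sys.argv[1:];i=cv2.imread("pics/"+n)[int(y0):int(y1),int(x0):int(x1)]
cv2.imwrite("pics/"+o,cv2.resize(i,None,fx=float(k),fy=float(k),interpolation=cv2.INTER_CUBIC))
E
```

```text
227 [ 0.5981  0.1965 -0.3362 -0.1168] lean deg 19.590610806873368 az -160.84485510806897 rms 0.9621026084391856
239 [ 0.5983  0.1971 -0.3386 -0.115 ] lean deg 19.674799987434568 az -161.23917698172068 rms 0.11577866810577597
264 [ 0.5982  0.1966 -0.3341 -0.1131] lean deg 19.431013241434993 az -161.29805216895062 rms 0.7620803738663382
mouth [0.6132 0.2017]
topcap [0.5858 0.1931 0.1761]
```

View pics/w3.png

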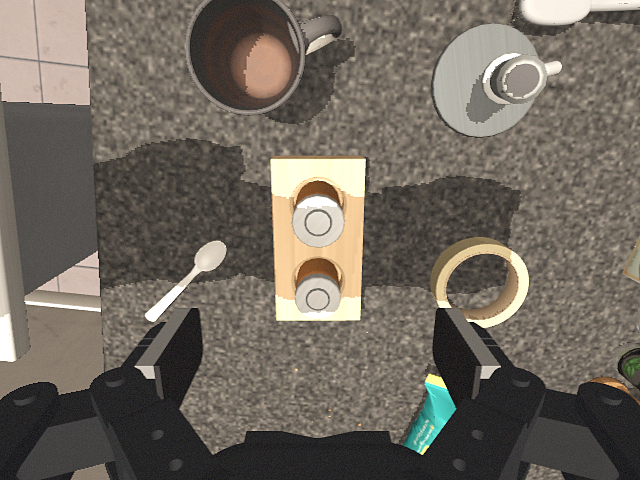

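The wrist view shows both jars standing in their pockets (lids at (318,222) and (318,299)) and the probe grip end at (520,80) in its stand. I'll grasp it with the fingers closing in the lean plane, so the pads pull it upright as it comes out.

```bash
python3 - <<'E'
from h import *
print(shift([.5959,.1960,.125],np.radians(18.9)))
s=env.get_state();M=R.from_rotvec(s["tool_rot"]).as_matrix()
print(s["ee_pos"],M)
E
```

```text
(array([ 95.3145, 123.352 , 139.3132]), np.float64(-0.21544777307698304))
[0.4842 0.0872 0.2643] [[-0.1142  0.9935 -0.    ]
 [ 0.9935  0.1142 -0.0001]
 [-0.0001 -0.     -1.    ]]
```

Request:
{"method": "jog_arm", "body": {
  "rows": [
    [[30,40,0],-0.07,1],
    [[60,80,0],-0.15,1],
    [[95,123,0],-0.215,1],
    [[95,123,0],-0.215,1],
    [[95,123,40],-0.215,1],
    [[95,123,40],-0.215,1]
  ]
}}

```text
clock: 15.58
ee_pos: [0.5941, 0.1952, 0.2224]
tool_rot: [-1.826, -2.554, 0.006]
contact_force: [-0.0, -0.7, 0.5]
grip_width: 0.0856
grasp_force: 0.0
```

```bash
python3 - <<'E'
from h import *
print(shift([.5959,.1960,.125],np.radians(18.9)))
s=env.get_state();M=R.from_rotvec(s["tool_rot"]).as_matrix()
print(s["ee_pos"]);a=np.array([-.338,-.1145,1]);a/=np.linalg.norm(a);print("axis in tool",M.T@a)
E
```

```text
(array([ 0.2339,  2.4256, 97.3958]), np.float64(-0.0006217970449062804))
[0.5941 0.1952 0.2224]
axis in tool [ 0.0003 -0.3402 -0.9404]
```

Request:
{"method": "jog_arm", "body": {
  "rows": [
    [[0,2,30],0,1],
    [[0,2,60],0,1],
    [[0,2,85],0,1],
    [[0,2,97],0,1],
    [[0,2,97],0,1],
    [[0,2,97],0,-1],
    [[0,2,97],0,-1],
    [[0,2,97],0,-1],
    [[0,2,97],0,-1],
    [[0,2,97],0,-1],
    [[0,2,97],0,-1]
  ],
  "force": 25
}}

```text
clock: 16.95
ee_pos: [0.5983, 0.197, 0.1285]
tool_rot: [1.826, 2.555, 0.003]
contact_force: [-1.0, 0.1, 8.6]
grip_width: 0.0352
grasp_force: 22.8
```

```bash
python3 - <<'E'
from h import *
s=env.get_state();print(s["ee_pos"],s["grip_width"],s["grasp_force"],s["contact_force"],s["torque"],s["tool_rot"])
E
```

```text
[0.5983 0.197  0.1285] 0.0352020414062614 22.847480960190296 [-0.9783  0.1263  8.5697] [ 0.212  -0.4917  0.0452] [1.8257 2.5551 0.0033]
```

Request:
{"method": "jog_arm", "body": {
  "rows": [
    [[0,-2,-6],0,-1],
    [[0,-5,-15],0,-1],
    [[0,-9,-25],0,-1],
    [[0,-13,-36],0,-1],
    [[0,-17,-47],0,-1],
    [[0,-20,-56],0,-1]
  ]
}}

```text
clock: 17.7
ee_pos: [0.5797, 0.1907, 0.1845]
tool_rot: [1.825, 2.554, 0.005]
contact_force: [7.1, 2.3, -2.2]
grip_width: 0.0353
grasp_force: 24.8
```

```bash
python3 - <<'E'
from h import *
s=env.get_state();print(s["ee_pos"],s["grip_width"],s["grasp_force"],s["contact_force"],s["torque"])
p=env.capture("scene");save(p,"s4.png")
E
python3 crop.py s4.png s4c.png 180 400 160 300 3.5
```

```text
[0.5797 0.1907 0.1845] 0.03531456386857207 24.79747887700796 [ 7.0962  2.3168 -2.2427] [ 0.7688 -2.2389  0.0422]
```

View pics/s4c.png

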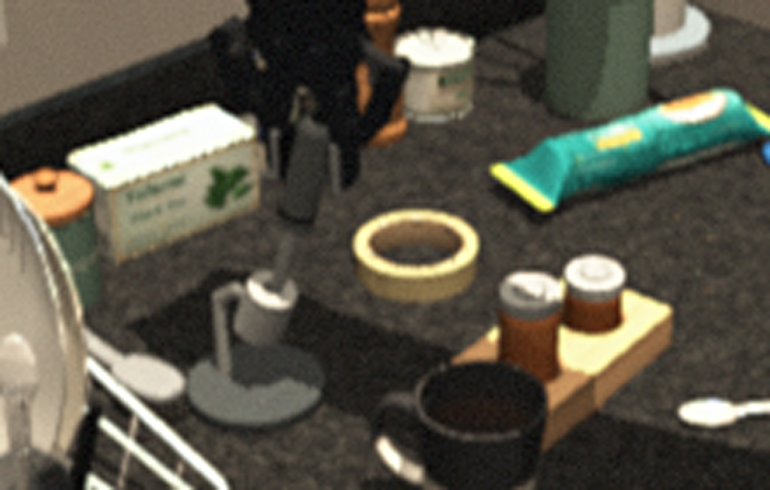

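The crop shows the grip (300,170) between the fingers, and the shaft partly drawn out of the tube at (270,290). I'll keep drawing.

Request:
{"method": "jog_arm", "body": {
  "rows": [
    [[0,-3,-9],0,-1],
    [[0,-7,-18],0,-1],
    [[0,-10,-28],0,-1],
    [[0,-13,-38],0,-1],
    [[0,-14,-60],0,-1],
    [[0,-14,-80],0,-1],
    [[0,-14,-80],0,-1],
    [[0,-14,-80],0,-1],
    [[0,-14,-80],0,-1]
  ]
}}

```text
clock: 18.88
ee_pos: [0.5649, 0.1856, 0.2626]
tool_rot: [-1.826, -2.556, 0.002]
contact_force: [0.1, 0.1, -0.9]
grip_width: 0.0254
grasp_force: 26.0
```

```bash
cat > m.py <<'E'
from h import *
from scipy.optimize import least_squares
s=env.get_state();print(s["clock"],s["ee_pos"],s["grip_width"],s["grasp_force"],s["contact_force"],s["torque"])
for n in ("scene","wrist"):
    p=env.capture(n)
    if n=="scene": save(p,"s5.png")
    else: save(p,"w5.png")
    e=s["ee_pos"];c=cloud(p)
    rho=np.hypot(c[:,0]-e[0],c[:,1]-e[1])
    for nm,r,zlo,zhi in (("shaft",.005,-.10,-.055),("grip",.013,-.04,-.003)):
        m=(rho<.05)&(c[:,2]>e[2]+zlo)&(c[:,2]<e[2]+zhi);k=c[m]
        if len(k)<15: print(n,nm,len(k));continue
        z0=k[:,2].mean()
        def f(q):
            d=np.array([q[2],q[3],1]);d/=np.linalg.norm(d)
            return (np.linalg.norm(np.cross(k-[q[0],q[1],z0],d),axis=1)-r)*1000
        vd=np.linalg.inv(p["camera_from_world"])[:3,2]
        g=np.append(k[:,:2].mean(0)+vd[:2]*r,[0,0]);q=least_squares(f,g,loss="soft_l1").x
        print(n,nm,len(k),"z",k[:,2].min(),k[:,2].max(),q,z0,"lean",np.degrees(np.arctan(np.hypot(*q[2:]))),"res",np.median(abs(f(q))))
    for d in env.outline_of(p,"probe")[:2]:
        k=cloud(p,d["pixels"]);print(n,d["p"],d["centre"],np.percentile(k,[2,50,98],axis=0).ravel())
E
python3 m.py;python3 crop.py s5.png s5c.png 180 400 130 300 3.4
```

```text
18.875 [0.5649 0.1856 0.2626] 0.025440534673465413 26.010281145572662 [ 0.1436  0.1105 -0.8912] [ 0.0036 -0.0189 -0.0399]
scene shaft 71 z 0.1641139496565005 0.2059344922269838 [0.5652 0.1829 0.0436 0.0349] 0.18539558332596967 lean 3.1968838784897025 res 1.062777225026944
scene grip 174 z 0.22276848105991687 0.2593780629726127 [0.5654 0.1839 0.0023 0.0228] 0.24131092581780425 lean 1.3142396743587368 res 0.8533945315090714
scene 0.75 [273.1, 191.3] [0.5512 0.1794 0.1705 0.5589 0.1923 0.2505 0.5713 0.1991 0.3003]
scene 0.54 [249.3, 366.8] [0.356  0.3734 0.0072 0.3746 0.4385 0.0172 0.4168 0.467  0.0221]
wrist shaft 161 z 0.16278400779901314 0.18795882695101326 [ 0.566   0.1829 -0.0006  0.031 ] 0.17486080793466022 lean 1.7755074006000453 res 0.09410251015299319
wrist grip 1544 z 0.22256580106380647 0.25955624714666514 [0.5662 0.1848 0.0011 0.0282] 0.2419384234006112 lean 1.6162673881123946 res 0.16274108271023285
wrist 0.63 [317.0, 320.1] [0.5537 0.1805 0.1773 0.5636 0.1941 0.2903 0.5758 0.1991 0.2994]
```

View pics/s5c.png

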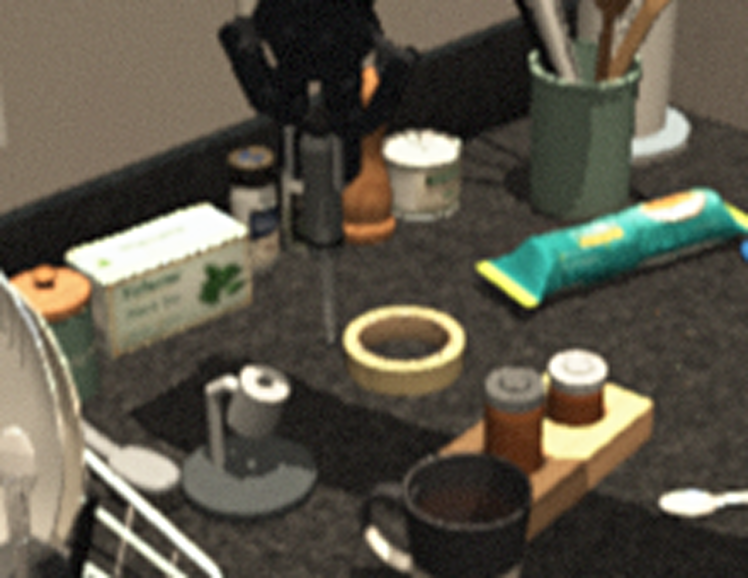

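```bash
python3 - <<'E'
from h import *
print(shift([.4855,.082,.25]))
p=env.capture("scene");e=env.get_state()["ee_pos"];c=cloud(p)
# radial extents of object below fingers by height
for z in np.arange(.14,.24,.005):
    k=c[(np.hypot(c[:,0]-.566,c[:,1]-.183)<.03)&(abs(c[:,2]-z)<.0025)]
    if len(k): print(round(z,3),len(k),np.ptp(k[:,:2],axis=0)*1000)
E
```

```text
(array([ -72.1978, -108.8764,   13.0578]), None)
0.14 5 [1.657  5.9407]
0.145 6 [6.3584 5.9743]
0.15 2 [1.1906 2.0344]
0.155 4 [3.5066 2.7275]
0.16 6 [6.3045 5.8577]
0.165 7 [8.682 4.789]
0.17 8 [7.1144 7.7357]
0.175 8 [10.8711  9.1508]
0.18 11 [8.7695 9.2495]
0.185 10 [ 7.3188 10.3881]
0.19 8 [4.765  9.4269]
0.195 8 [8.1189 7.4809]
0.2 7 [5.6489 8.0861]
0.205 7 [6.9762 8.2859]
0.21 3 [5.0915 4.4581]
0.215 20 [17.8184 15.5808]
0.22 17 [16.9638 18.4004]
0.225 19 [19.9238 18.7371]
0.23 21 [15.7675 21.3838]
0.235 24 [23.07  17.799]
```

Request:
{"method": "jog_arm", "body": {
  "rows": [
    [[0,0,0],0,-1],
    [[0,0,0],0,-1]
  ],
  "force": 50
}}

```text
clock: 19.38
ee_pos: [0.5652, 0.1857, 0.2633]
tool_rot: [1.826, 2.556, 0.0]
contact_force: [0.2, -0.0, -0.4]
grip_width: 0.0246
grasp_force: 49.0
```

Request:
{"method": "jog_arm", "body": {
  "rows": [
    [[-15,-22,0],0,-1],
    [[-30,-44,0],0,-1],
    [[-45,-66,0],0,-1],
    [[-58,-88,0],0,-1],
    [[-68,-102,0],0,-1],
    [[-72,-109,0],0,-1],
    [[-72,-109,0],0,-1],
    [[-72,-109,20],0,-1],
    [[-72,-109,25],0,-1],
    [[-72,-109,25],0,-1],
    [[-72,-109,25],0,-1]
  ]
}}

```text
clock: 20.75
ee_pos: [0.4858, 0.0824, 0.2388]
tool_rot: [1.826, 2.556, 0.001]
contact_force: [0.8, -0.5, -1.2]
grip_width: 0.0252
grasp_force: 49.3
```

```bash
sed -i 's/s5.png/s6.png/;s/w5.png/w6.png/;s/-.10,-.055/-.11,-.06/' m.py; python3 m.py; python3 - <<'E'
from h import *
p=env.capture("top")
d=env.outline_of(p,"jar_tall")
for d in d[:2]: print(d["p"],d["centre"],d["pixels"].sum())
E
python3 crop.py s6.png s6c.png 270 400 150 300 4
```

```text
20.75 [0.4858 0.0824 0.2388] 0.02515523548038364 49.29222822189331 [ 0.7749 -0.5069 -1.2151] [ 0.0012 -0.0283  0.0217]
scene shaft 68 z 0.13026500616031866 0.178531069250068 [ 0.4863  0.0792 -0.0114  0.0203] 0.15557372925540508 lean 1.3333451259871347 res 0.9722055234568494
scene grip 157 z 0.19885946802444854 0.23575465505041704 [0.4868 0.0807 0.0273 0.0382] 0.21715988267578062 lean 2.6906682950015997 res 1.1446350717129634
scene 0.97 [331.0, 200.3] [ 0.4724 -0.1349  0.0269  0.4815  0.0881  0.2184  0.6597  0.0963  0.2763]
scene 0.72 [248.0, 368.2] [0.3554 0.3987 0.0059 0.3715 0.4415 0.0178 0.4009 0.4668 0.022 ]
wrist shaft 201 z 0.13050613051077276 0.16374965233999367 [ 0.4869  0.0796 -0.0023  0.0308] 0.14760930304244121 lean 1.7688154388683495 res 0.10647327332218448
wrist grip 1545 z 0.19881949243889327 0.23574653698463421 [ 0.4869  0.0816 -0.0008  0.0266] 0.21810289465872237 lean 1.5215943847060396 res 0.16240950768417994
wrist 0.84 [314.6, 320.7] [0.4742 0.0763 0.1381 0.4842 0.0907 0.2658 0.4973 0.0959 0.2754]
```

View pics/s6c.png

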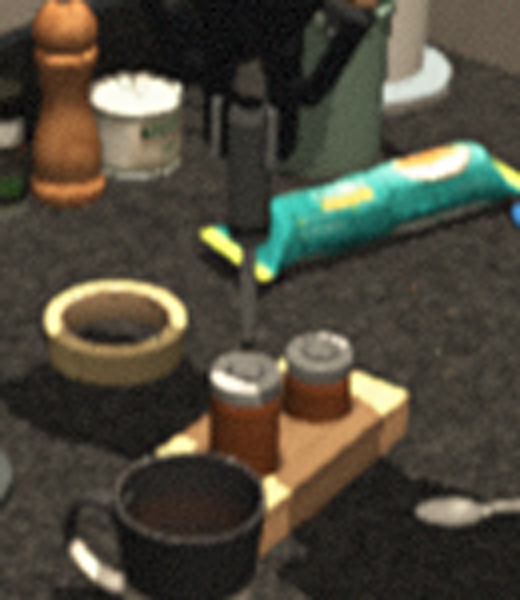

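View pics/w6.png

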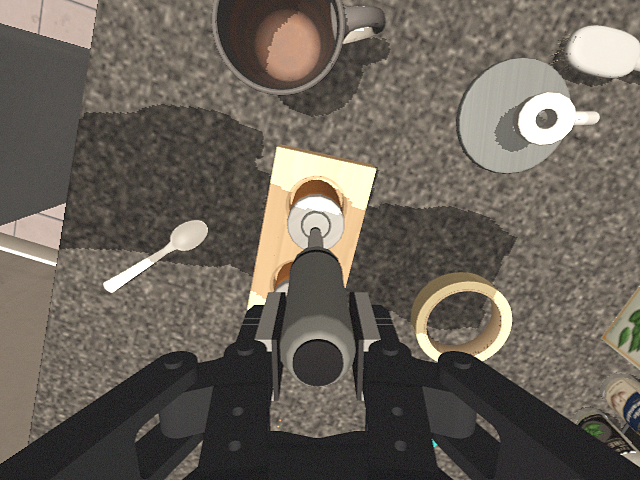

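The scene crop shows the tip (248,345) just above the tall lid (246,370). In the wrist view the tip (316,235) is in line with the button (316,224). I'll descend in small steps.

Request:
{"method": "jog_arm", "body": {
  "rows": [
    [[0,0,5],0,-1],
    [[0,0,10],0,-1],
    [[0,0,13],0,-1],
    [[0,0,13],0,-1],
    [[0,0,13],0,-1],
    [[0,0,13],0,-1]
  ]
}}

```text
clock: 21.8
ee_pos: [0.4855, 0.0822, 0.2254]
tool_rot: [1.826, 2.556, 0.0]
contact_force: [-0.1, -0.1, -0.9]
grip_width: 0.0247
grasp_force: 49.3
```

Request:
{"method": "jog_arm", "body": {
  "rows": [
    [[0,0,1],0,-1],
    [[0,0,2],0,-1],
    [[0,0,2],0,-1],
    [[0,0,2],0,-1]
  ]
}}

```text
clock: 22.3
ee_pos: [0.4855, 0.0822, 0.2233]
tool_rot: [1.826, 2.556, -0.0]
contact_force: [-0.3, 0.8, -0.9]
grip_width: 0.0249
grasp_force: 49.3
```

Request:
{"method": "jog_arm", "body": {
  "rows": [
    [[0,0,1],0,-1],
    [[0,0,2],0,-1],
    [[0,0,2],0,-1],
    [[0,0,2],0,-1]
  ]
}}

```text
clock: 22.8
ee_pos: [0.4855, 0.0822, 0.2214]
tool_rot: [1.826, 2.556, 0.0]
contact_force: [-0.2, -0.0, 1.8]
grip_width: 0.0248
grasp_force: 49.3
```

Request:
{"method": "jog_arm", "body": {
  "rows": [
    [[0,0,1],0,-1],
    [[0,0,1],0,-1],
    [[0,0,1],0,-1]
  ]
}}

```text
clock: 23.18
ee_pos: [0.4854, 0.0822, 0.2203]
tool_rot: [1.826, 2.556, -0.0]
contact_force: [-0.3, -0.1, 1.3]
grip_width: 0.0248
grasp_force: 49.4
```

Request:
{"method": "jog_arm", "body": {
  "rows": [
    [[0,0,1],0,-1],
    [[0,0,1],0,-1],
    [[0,0,1],0,-1]
  ]
}}

```text
clock: 23.55
ee_pos: [0.4855, 0.0822, 0.2193]
tool_rot: [1.826, 2.556, 0.0]
contact_force: [-0.8, -0.5, 1.8]
grip_width: 0.0247
grasp_force: 49.4
```

```bash
python3 - <<'E'
from h import *
f=[]
for i in range(8):
    p=env.capture("wrist" if i==7 else "top");s=env.get_state();f.append(s["contact_force"][2])
print(f,np.mean(f),s["ee_pos"])
E
sed -i 's/s6.png/s7.png/;s/w6.png/w7.png/' m.py; python3 m.py
```

```text
[np.float64(0.536638032508845), np.float64(1.7347242452799778), np.float64(3.310760385144313), np.float64(1.9457927238135935), np.float64(1.3528207378708381), np.float64(2.089390122355402), np.float64(1.986329055456085), np.float64(1.75477051270141)] 1.8389032268913081 [0.4854 0.0822 0.2193]
23.95 [0.4854 0.0822 0.2193] 0.02480906843855965 49.393150806427 [-0.1933 -0.862   1.7548] [-0.014  -0.0743  0.0019]
scene shaft 67 z 0.1106262262794363 0.1587433030199934 [ 0.4857  0.0792 -0.0442  0.0181] 0.13607196055161275 lean 2.73546254081567 res 1.0008506363411709
scene grip 157 z 0.17950490052849288 0.21626237095337741 [0.4861 0.081  0.0112 0.008 ] 0.19762449390658932 lean 0.7894246971600296 res 0.9081105077150369
scene 0.8 [251.9, 365.4] [0.3558 0.3807 0.007  0.3761 0.4361 0.0172 0.4124 0.4664 0.0219]
scene 0.63 [329.8, 206.9] [ 0.472  -0.1131  0.0026  0.4808  0.0886  0.2017  0.6437  0.0959  0.2573]
wrist shaft 200 z 0.11176533972388836 0.14483234030400308 [0.4866 0.0795 0.0011 0.0352] 0.1283504738310718 lean 2.0147550207854668 res 0.08599465433601358
wrist grip 1551 z 0.17936398040606633 0.21634860783982837 [0.4866 0.0815 0.001  0.0286] 0.19871398173078744 lean 1.640553242898826 res 0.16129904915415488
wrist 0.69 [315.6, 319.3] [0.474  0.0762 0.1216 0.484  0.0905 0.2466 0.4972 0.0958 0.2559]
```

Request:
{"method": "jog_arm", "body": {
  "rows": [
    [[0,0,1],0,-1],
    [[0,0,1.5],0,-1],
    [[0,0,1.5],0,-1],
    [[0,0,1.5],0,-1],
    [[0,0,1.5],0,-1]
  ]
}}

```text
clock: 24.78
ee_pos: [0.4854, 0.0822, 0.2179]
tool_rot: [1.826, 2.556, 0.0]
contact_force: [0.1, -0.1, 2.4]
grip_width: 0.0246
grasp_force: 49.4
```

```bash
python3 - <<'E'
from h import *
f=[]
for i in range(6):
    p=env.capture("top" if i<5 else "wrist");s=env.get_state();f.append(s["contact_force"][2])
print(np.mean(f)+.95,s["ee_pos"])
d=env.outline_of(p,"jar_short");[print(x["p"],x["centre"],np.percentile(cloud(p,x["pixels"]),98,axis=0)) for x in d[:2]]
print(env.hand_in())
E
```

```text
3.2927917899778443 [0.4854 0.0822 0.2178]
0.51 [284.9, 280.8] [0.4832 0.0154 0.062 ]
the job is handed in; nothing more can be done
None
```

I handed the job in without seeing a verdict: by my last readings both jars stand in the pockets (tall in +y, short in -y), and the gripper is holding the probe upright on the tall jar's button with about 3.3 N, roughly half way in.

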